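# Put inspected electrodes away in reverse order

### The job

The four copper electrodes on the aluminium inspection pallet have been measured: move them all into the pockets of the green storage magazine, one to a pocket, in reverse order. The one that stood nearest the pallet's red end goes in the pocket farthest from the magazine's red end, the next one beside it, and so on, so that the one farthest from the pallet's red end stands nearest the magazine's red end. Do not knock any electrode over, and leave each standing upright, flat on its pocket's floor and let go.

Things in the scene. Friction and masses are not known exactly. Their poses are not given: they have to be found in the camera images.
- pallet: Inspection pallet, bare aluminium, fixed. 300 x 74 mm (x, y), base 10 mm thick; four 50 x 50 mm pockets along x, centres at x = -105, -35, 35, 105 mm, y = 0; rims 4 mm high (top z = 14 mm). End block at +x is red. Origin: centre of underside, on the table. Each pocket starts with a coloured pad and an electrode on it, in any order, square to it within 8 degrees.
- magazine: Storage magazine, painted green with grey pocket floors, fixed, across the table from the pallet. 300 x 74 mm (x, y), base 10 mm thick; four 50 x 50 mm pockets along x, centres at x = -105, -35, 35, 105 mm, y = 0; rims 4 mm high (top z = 14 mm). End block at +x is red. Origin: centre of underside, on the table. Pockets start empty; their floor is at z = 10 mm.
- electrode_comb: Steel holder block 34 x 34 x 34 mm (z = 0 to 34 mm), its top edge banded yellow, carrying a copper comb of three upright fins across x, 64 mm high in all, no wider than the holder, about 0.3 kg, loose. Stands on the yellow pad at the start. Origin: centre of the underside; z up, x and y square to the holder's sides. Best held by the holder.
- electrode_round: Steel holder block 34 x 34 x 34 mm (z = 0 to 34 mm), its top edge banded blue, carrying a round copper stud (26 mm across, then 16 mm), 64 mm high in all, no wider than the holder, about 0.3 kg, loose. Stands on the blue pad at the start. Origin: centre of the underside; z up, x and y square to the holder's sides. Best held by the holder.
- electrode_cross: Steel holder block 34 x 34 x 34 mm (z = 0 to 34 mm), its top edge banded black, carrying a copper cross of two upright blades, 64 mm high in all, no wider than the holder, about 0.3 kg, loose. Stands on the black pad at the start. Origin: centre of the underside; z up, x and y square to the holder's sides. Best held by the holder.
- electrode_step: Steel holder block 34 x 34 x 34 mm (z = 0 to 34 mm), its top edge banded orange, carrying a copper block stepped like a stair, highest towards +x, 64 mm high in all, no wider than the holder, about 0.3 kg, loose. Stands on the orange pad at the start. Origin: centre of the underside; z up, x and y square to the holder's sides. Best held by the holder.
- pad_yellow: Yellow plastic pad, 46 x 46 x 3 mm, fixed in a pocket of the pallet (underside 10 mm and top 13 mm above the table); it shows where the comb electrode started. Origin: centre of the underside.
- pad_blue: Blue plastic pad, 46 x 46 x 3 mm, fixed in a pocket of the pallet (underside 10 mm and top 13 mm above the table); it shows where the round electrode started. Origin: centre of the underside.
- pad_black: Black plastic pad, 46 x 46 x 3 mm, fixed in a pocket of the pallet (underside 10 mm and top 13 mm above the table); it shows where the cross electrode started. Origin: centre of the underside.
- pad_orange: Orange plastic pad, 46 x 46 x 3 mm, fixed in a pocket of the pallet (underside 10 mm and top 13 mm above the table); it shows where the step electrode started. Origin: centre of the underside.

How it is judged (in metres and radians):
At the end, for the whole second after the job is handed in: Every electrode stands in the magazine in the pocket that reverses its starting place (pallet pocket at x goes to magazine pocket at -x): its centre within 12 mm of the pocket's centre along the magazine's x and y, its underside within 3 mm of the pocket floor, upright to 0.08 rad, and at rest ((not (x of pad_yellow in the frame of pallet between -0.135 and -0.075 m) or x of electrode_comb in the frame of magazine between 0.093 and 0.117 m) and (not (x of pad_yellow in the frame of pallet between -0.065 and -0.005 m) or x of electrode_comb in the frame of magazine between 0.023 and 0.047 m) and (not (x of pad_yellow in the frame of pallet between 0.005 and 0.065 m) or x of electrode_comb in the frame of magazine between -0.047 and -0.023 m) and (not (x of pad_yellow in the frame of pallet between 0.075 and 0.135 m) or x of electrode_comb in the frame of magazine between -0.117 and -0.093 m) and y of electrode_comb in the frame of magazine between -0.012 and 0.012 m and z of electrode_comb in the frame of magazine between 0.007 and 0.013 m and angle between each of electrode_comb, electrode_round, electrode_cross, electrode_step's own z axis and vertical below 0.08 rad and linear speed of each of electrode_comb, electrode_round, electrode_cross, electrode_step below 0.02 m/s and angular speed of each of electrode_comb, electrode_round, electrode_cross, electrode_step below 0.2 rad/s and (not (x of pad_blue in the frame of pallet between -0.135 and -0.075 m) or x of electrode_round in the frame of magazine between 0.093 and 0.117 m) and (not (x of pad_blue in the frame of pallet between -0.065 and -0.005 m) or x of electrode_round in the frame of magazine between 0.023 and 0.047 m) and (not (x of pad_blue in the frame of pallet between 0.005 and 0.065 m) or x of electrode_round in the frame of magazine between -0.047 and -0.023 m) and (not (x of pad_blue in the frame of pallet between 0.075 and 0.135 m) or x of electrode_round in the frame of magazine between -0.117 and -0.093 m) and y of electrode_round in the frame of magazine between -0.012 and 0.012 m and z of electrode_round in the frame of magazine between 0.007 and 0.013 m and (not (x of pad_black in the frame of pallet between -0.135 and -0.075 m) or x of electrode_cross in the frame of magazine between 0.093 and 0.117 m) and (not (x of pad_black in the frame of pallet between -0.065 and -0.005 m) or x of electrode_cross in the frame of magazine between 0.023 and 0.047 m) and (not (x of pad_black in the frame of pallet between 0.005 and 0.065 m) or x of electrode_cross in the frame of magazine between -0.047 and -0.023 m) and (not (x of pad_black in the frame of pallet between 0.075 and 0.135 m) or x of electrode_cross in the frame of magazine between -0.117 and -0.093 m) and y of electrode_cross in the frame of magazine between -0.012 and 0.012 m and z of electrode_cross in the frame of magazine between 0.007 and 0.013 m and (not (x of pad_orange in the frame of pallet between -0.135 and -0.075 m) or x of electrode_step in the frame of magazine between 0.093 and 0.117 m) and (not (x of pad_orange in the frame of pallet between -0.065 and -0.005 m) or x of electrode_step in the frame of magazine between 0.023 and 0.047 m) and (not (x of pad_orange in the frame of pallet between 0.005 and 0.065 m) or x of electrode_step in the frame of magazine between -0.047 and -0.023 m) and (not (x of pad_orange in the frame of pallet between 0.075 and 0.135 m) or x of electrode_step in the frame of magazine between -0.117 and -0.093 m) and y of electrode_step in the frame of magazine between -0.012 and 0.012 m and z of electrode_step in the frame of magazine between 0.007 and 0.013 m); the robot touches nothing.
It fails at once if an electrode is knocked over (tilted beyond 0.8 rad) (angle between any of electrode_comb, electrode_round, electrode_cross, electrode_step's own z axis and vertical above 0.8 rad).
It also fails if it takes over 112 s, if anything falls off the work surface, if the arm or the gripper's body presses on something with over 40 N, if the wrist force passes 120 N, or if a joint passes its speed limit or range.

### The arm

A 6-joint arm with a two-finger parallel gripper is mounted at the origin on the work surface. World frame = base frame: x ahead of the robot, y to its left, z up, the work surface at z = 0. Lengths are in m, angles in degrees, forces in N, time in s.
With the tool pointing down it reaches from about 0.4 to 0.825 m from the base axis. Payload 7 kg.
Tool frame: the origin (TCP) lies at the very end of the fingers, on their centre line; the grasp point (between the pads) lies 19 mm behind it (r.hold_point_z is the distance from the TCP to the grasp point, in m); z points along the fingers, y is the direction in which the jaws open and shut (so a half turn about z gives the same grasp; the last joint's range is limited). The gripper opens to 88 mm and grips with 3 to 60 N. Pads are 19 mm wide; open, the fingers measure 130 mm over their backs; the gripper's body (78 mm by 193 mm) begins 47 mm behind the grasp point.
Start: joints at [-46.805, 20.546, 0.682, 0, -70.136, -16.507], TCP at [0.303, -0.603, 0.227] pointing down, gripper open.
Joint ranges: [-176.03, 176.03], [-82.01, 121.73], [-58.28, 71.71], [-173.87, 95.51], [-174.79, -0.11], [-173.66, 173.66]. Speed limits (degrees/s): [136.94, 136.94, 172.46, 180, 180, 180].

### API

Orientations are given as [roll, pitch, yaw] about the fixed x, y, z axes, in that order (R = Rz(yaw) Ry(pitch) Rx(roll)).
In Python, from plant import r gives the robot as it stands. The module is installed in compiled form; this text tells all that it offers.
- The arm moves only by the shell command python3 -m inch 'ROWS' [FORCE]. ROWS is text: rows parted by semicolons, each of 7 numbers parted by spaces: the shift along the tool's x, y, z in m, then the turn, a rotation vector about the tool's x, y, z in rad, then the opening, from 0 (shut) to 1 (fully open). In form: tx ty tz ax ay az jaw; .... A call has 1 to 20 rows; each row shifts and turns the commanded pose from where the row before left it, along the tool's axes as they then stand; what a row does not reach is not made up. A row lasts 1/12 s, in which the tool goes at most 41.7 mm and 7.16 degrees, less where a joint would pass 70% of its speed; a pose out of reach is approached as far as the arm can. A call with a gripper value outside its range is refused whole. The fingers move at their own pace and stop on an object; FORCE is the grip in N (left out, the last holds). Time passes only in rows, so rows that do not move let the fingers close. It gives the time, the measured TCP pose, the force and the opening at its end, in the units of the state.
- r.get_state(): the state, without advancing time (a new reading comes with each control period).
- r.capture(name): name is "scene" or "top" or "wrist"; returns the picture (420x560x3 uint8, red, green, blue); there is no depth.
- r.camera_params(name): a dict with "vfov" (degrees; the focal length in pixels is half the picture's height over the tangent of half this angle, whatever the lens; pixels are square), "cx", "cy" (the principal point, pixels), "R" (3x3) and "t" (3): a world point X has camera coordinates R X + t. Camera axes: x right, y down, z forward; pixel columns grow to the right and rows downward; lengths in m; the calibration is good to about 2 mm. A picture is of the moment at which its call begins: read the wrist's pose just before it. camera_params takes no time and is no camera call; for the wrist camera it gives the pose at the moment of the call.
- r.close_job(): hands the job in, once; it reports no verdict.
Trained networks look in the newest picture that a camera, given by its name, has taken for a name from the list of things; names that differ only in an ending like _2 or _b are one class to them, and where a whole thing is asked for, a point or a joint stands for the part that bears it (a point fixed in the world has none). Each returns a list of dicts, best first, with "p" (0 to 1); they miss things now and then, are a little off and sometimes report something else, mostly with a low value. They report only what shows in the picture. A call takes as long as a camera call.
- r.recognise(target, camera): "xy" ([column, row] in pixels, amid what is visible of it).
The state is a dict: "time_s": time; "joints": joint angles; "qd": joint speeds; "joint_torque": joint torques, N m; "tcp_pos": TCP position; "eef_rot": TCP orientation; "contact_force": force on the tool from outside, world axes, zero at the start; "moment": the same for the moment, N m; "gripper_width": finger opening in m.
Only numpy, scipy, OpenCV 4.12 (cv2) and the standard library are available. Lean on these libraries where they do the work, as an engineer would, in place of code of your own. Each camera call takes 0.05 s, during which the arm holds its last target.

## Working session

There is one attempt and no reset: what is moved stays moved. The work goes in short steps, Python scripts to look and compute and a shell command to move; the robot and the scene stay as the last step left them, time stands still between calls to the robot, and variables do not carry over. Pictures are saved under pics/ and viewed, and the job is handed in when it is done.

```bash
mkdir -p pics; ls
python3 - <<'E'
from plant import r
import cv2
s=r.get_state();print(s)
for c in("scene","top"):
    im=r.capture(c);cv2.imwrite(f"pics/{c}0.png",im[:,:,::-1]);p=r.camera_params(c);print(c,p)
E
```

```text
pics
{'time_s': 0.0, 'joints': array([-4.68051737e+01,  2.05900250e+01,  6.35312593e-01, -2.11831225e-02,
       -7.01335219e+01, -1.65061643e+01]), 'qd': array([-0.04834669, -0.003604  ,  0.02410724, -0.00193726, -0.05617217,
       -0.08628619]), 'joint_torque': array([-1.86363519e-03, -5.82711160e+01,  2.93043995e+01,  6.99663609e+00,
        7.02067206e-03, -1.62235733e-04]), 'tcp_pos': array([ 0.30294253, -0.60267954,  0.22564693]), 'eef_rot': array([ 1.79909743e+02, -5.97857711e-03, -1.53318547e+02]), 'contact_force': array([ 0.21687354,  0.14292278, -0.52341711]), 'moment': array([ 0.01175349, -0.00475479, -0.04161162]), 'gripper_width': 0.08748356550809806}
scene {'vfov': 55.99923184861822, 'cx': 275.28900084243, 'cy': 205.10334717222008, 'R': array([[-0.43916793,  0.8983434 ,  0.0105198 ],
       [ 0.7269545 ,  0.3622136 , -0.58338535],
       [-0.52789079, -0.24855673, -0.81212737]]), 't': array([ 0.24199153, -0.34812677,  0.97690882])}
top {'vfov': 56.568978635094325, 'cx': 283.9693243246065, 'cy': 211.0516035639184, 'R': array([[ 0.12024461, -0.99274252,  0.00187527],
       [-0.96717226, -0.11757301, -0.22528738],
       [ 0.22387285,  0.02527589, -0.97429055]]), 't': array([-0.08278533,  0.5203453 ,  0.57207591])}
```

View pics/scene0.png

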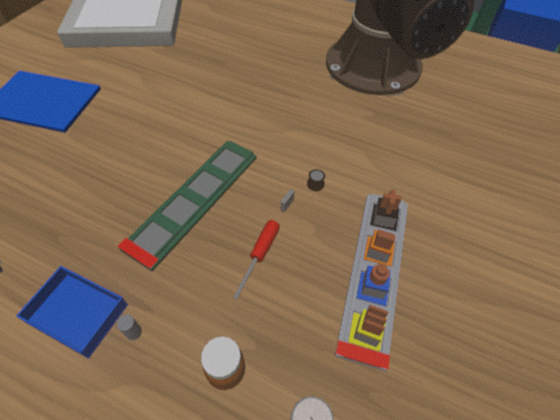

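View pics/top0.png

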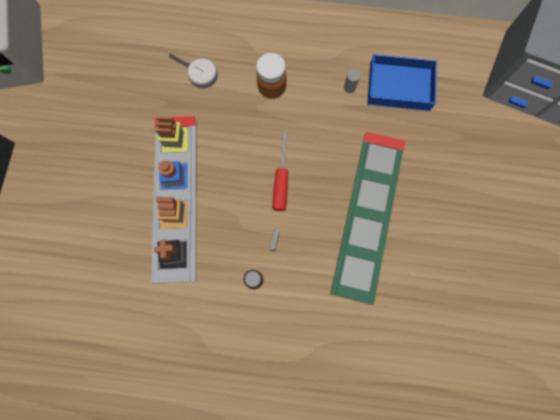

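The scene picture shows the pallet at the right, red end at (363,355). The magazine is at the left, red end at (138,254). In the top view the pallet, starting from its red end at (175,121), carries comb/yellow (172,134), round/blue (172,174), step/orange (172,213) and cross/black (171,252). The magazine's red end is at (384,141).

```bash
cat > h.py <<'E'
import numpy as np, cv2
from plant import r
def K(p):
    f=210/np.tan(np.radians(p["vfov"]/2)); return f
def back(p,uv,z):
    f=K(p);R=np.array(p["R"]);t=np.array(p["t"])
    d=R.T@np.array([(uv[0]-p["cx"])/f,(uv[1]-p["cy"])/f,1]);c=-R.T@t
    return c+d*(z-c[2])/d[2]
def proj(p,X):
    R=np.array(p["R"]);t=np.array(p["t"]);f=K(p);c=R@np.asarray(X)+t
    return np.array([p["cx"]+f*c[0]/c[2],p["cy"]+f*c[1]/c[2]])
E
python3 - <<'E'
from h import *
im=cv2.imread("pics/top0.png")
a=cv2.resize(im[105:290,140:210],None,fx=4,fy=3.2*1.0,interpolation=cv2.INTER_CUBIC)
a=cv2.resize(im[105:295,130:220],None,fx=3.1,fy=3.1,interpolation=cv2.INTER_CUBIC)
b=cv2.resize(im[120:310,320:420],None,fx=3.1,fy=3.1,interpolation=cv2.INTER_CUBIC)
cv2.imwrite("pics/z0.png",np.hstack([a,b]))
g=im.astype(int)
# green+red magazine mask, and grey pockets
for cam in("top","scene"):
    im=cv2.imread(f"pics/{cam}0.png");p=r.camera_params(cam)
    hsv=cv2.cvtColor(im,cv2.COLOR_BGR2HSV)
    m=cv2.inRange(hsv,(55,80,30),(90,255,160))
    x=slice(320,420) if cam=="top" else slice(110,270)
    mm=np.zeros_like(m);mm[100:310,x]=m[100:310,x]
    cs,_=cv2.findContours(mm,cv2.RETR_CCOMP,cv2.CHAIN_APPROX_NONE)
    print(cam)
    for c in cs:
        A=cv2.contourArea(c)
        if A>150:
            M=cv2.moments(c);uv=(M["m10"]/A,M["m01"]/A);print(A,np.round(uv,1),back(p,uv,0.01).round(4),cv2.minAreaRect(c))
    for n in ("pallet","magazine","electrode_comb","electrode_round","electrode_cross","electrode_step","pad_yellow","pad_blue","pad_orange","pad_black"):
        d=r.recognise(n,cam)[:2];
        for q in d: print(n,round(q["p"],2),np.round(q["xy"],1),back(p,q["xy"],.013).round(4))
E
```

```text
top
5189.0 [364.7 233.6] [ 0.515  -0.1613  0.01  ] ((366.7884521484375, 222.5576934814453), (41.772735595703125, 155.323974609375), 11.309932708740234)
1117.5 [357.2 273. ] [ 0.4463 -0.1538  0.01  ] ((357.2647399902344, 272.9411926269531), (35.41019821166992, 34.1975212097168), 14.03624439239502)
1040.0 [365.4 233.2] [ 0.516  -0.1625  0.01  ] ((365.41180419921875, 233.14706420898438), (34.05808639526367, 33.0818977355957), 12.52880573272705)
972.0 [373.1 195.1] [ 0.5856 -0.171   0.01  ] ((373.20001220703125, 195.1000213623047), (33.407291412353516, 31.563386917114258), 12.52880859375)
pallet 0.8 [185.6 209.7] [0.5189 0.152  0.013 ]
magazine 0.89 [368.  218.9] [ 0.5409 -0.1645  0.013 ]
magazine 0.69 [172.1 174.8] [0.5789 0.1871 0.013 ]
electrode_comb 0.84 [167.4 133.8] [0.655 0.21  0.013]
electrode_comb 0.19 [188.7 212. ] [0.5155 0.1459 0.013 ]
electrode_round 0.59 [168.9 175. ] [0.5778 0.1926 0.013 ]
electrode_round 0.19 [174.  220.2] [0.4981 0.1686 0.013 ]
electrode_cross 0.62 [170.5 252.4] [0.4424 0.1643 0.013 ]
electrode_step 0.9 [170.8 210.9] [0.5137 0.1772 0.013 ]
pad_yellow 0.4
[... 389 characters left out ...]

pallet 0.56 [367.4 301.1] [0.601  0.1811 0.013 ]
magazine 0.72 [183.5 205.3] [ 0.575  -0.1709  0.013 ]
magazine 0.69 [382.1 224.8] [0.4566 0.1601 0.013 ]
electrode_comb 0.7 [370.5 325.8] [0.6356 0.1973 0.013 ]
electrode_round 0.77 [375.1 282.4] [0.566  0.1822 0.013 ]
electrode_round 0.32 [380.  245.2] [0.4975 0.169  0.013 ]
electrode_cross 0.89 [386.2 211.8] [0.4267 0.1584 0.013 ]
electrode_step 0.89 [381.1 245.2] [0.4967 0.1706 0.013 ]
pad_yellow 0.53 [354.4 342.6] [0.6692 0.1841 0.013 ]
pad_blue 0.75 [374.1 280. ] [0.5628 0.1796 0.013 ]
pad_blue 0.54 [366.  295.2] [0.5928 0.1761 0.013 ]
pad_orange 0.57 [368.2 257.8] [0.5291 0.1587 0.013 ]
pad_black 0.7 [354.9 336.4] [0.6605 0.1818 0.013 ]
```

View pics/z0.png

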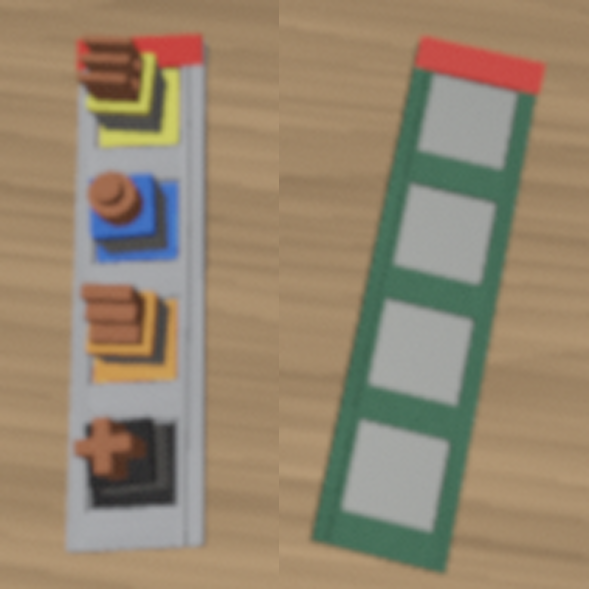

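Run:
```python
from h import *
p=r.camera_params("top");print("cam",-np.array(p["R"]).T@p["t"])
for n,pts in dict(y=[(98,146),(178,146)],b=[(95,262),(178,261)],o=[(94,382),(178,381)],k=[(87,508),(175,508)]).items():
    print(n,[back(p,(130+(x+.5)/3.1-.5,105+(y+.5)/3.1-.5),.013)[:2].round(4) for x,y in pts])
for n,(x,y),z in [("bl",(66,549),.014),("br",(183,547),.014),("br0",(203,546),.0),("tr0",(203,62),0)]:
    print(n,back(p,(130+(x+.5)/3.1-.5,105+(y+.5)/3.1-.5),z)[:2].round(4))
# magazine fit
c=np.array([[.4463,-.1538],[.516,-.1625],[.5856,-.171]]);d=c[2]-c[0];print(np.degrees(np.arctan2(d[1],d[0])),np.linalg.norm(d)/2)
p=r.camera_params("wrist");st=r.get_state();print(p)
# cam in tool frame
from scipy.spatial.transform import Rotation as Ro
Rt=Ro.from_euler("xyz",st["eef_rot"],degrees=True).as_matrix();C=-np.array(p["R"]).T@p["t"];print(Rt.T@(C-st["tcp_pos"]),(np.array(p["R"])@Rt).round(3))
```

```text
cam [ 0.38514577 -0.03546568  0.67475063]
y [array([0.6194, 0.2145]), array([0.625 , 0.1683])]
b [array([0.5502, 0.2028]), array([0.5565, 0.1561])]
o [array([0.4819, 0.1901]), array([0.4881, 0.1439])]
k [array([0.4131, 0.1806]), array([0.4188, 0.1332])]
bl [0.3901 0.1872]
br [0.3987 0.125 ]
br0 [0.4009 0.1176]
tr0 [0.6847 0.1668]
-7.03894109978882 0.0701789320237919
{'vfov': 60.5203926653373, 'cx': 278.16449029297854, 'cy': 207.51091666846844, 'R': array([[-4.47300348e-01,  8.94383620e-01,  5.81922336e-04],
       [ 8.60699777e-01,  4.30277276e-01,  2.72134820e-01],
       [ 2.43142537e-01,  1.22226860e-01, -9.62258957e-01]]), 't': array([ 0.67492388, -0.03636046,  0.38965475])}
[ 7.24062237e-02 -1.91581060e-05 -1.57915817e-01] [[-0.002  1.    -0.001]
 [-0.962 -0.002 -0.272]
 [-0.272 -0.     0.962]]
```

```bash
python3 -m inch '-.0282 .0295 0 0 0 0 1;-.0282 .0295 0 0 0 0 1;-.0282 .0295 0 0 0 0 1;-.0282 .0295 0 0 0 0 1;-.0282 .0295 0 0 0 0 1;-.0282 .0295 0 0 0 0 1;-.0282 .0295 0 0 0 0 1;-.0282 .0295 0 0 0 0 1;-.0282 .0295 0 0 0 0 1;-.0282 .0295 0 0 0 0 1;-.0282 .0295 0 0 0 0 1;-.0282 .0295 0 0 0 0 1;-.0282 .0295 0 0 0 0 1;-.0282 .0295 0 0 0 0 1;-.0282 .0295 0 0 0 0 1;-.0282 .0295 0 0 0 0 1;-.0282 .0295 0 0 0 0 1;-.0282 .0295 0 0 0 0 1;-.0282 .0295 0 0 0 0 1;-.0282 .0295 0 0 0 0 1'; python3 -m inch '0 0 0 0 0 -.1237 1;0 0 0 0 0 -.1237 1;0 0 0 0 0 -.1237 1;0 0 0 0 0 -.1237 1;0 0 0 0 0 -.1237 1;0 0 0 0 0 -.1237 1;0 0 0 0 0 -.1237 1;0 0 0 0 0 -.1237 1;0 0 0 0 0 -.1237 1;0 0 0 0 0 -.1237 1;0 0 0 0 0 -.1237 1;0 0 0 0 0 -.1237 1;0 0 0 0 0 -.1237 1;0 0 0 0 0 -.1237 1;0 0 0 0 0 -.1237 1;0 0 0 0 0 -.1237 1;0 0 0 0 0 -.1237 1;0 0 0 0 0 -.1237 1;0 0 0 0 0 -.1237 1'; python3 -c "
from plant import r;print(r.get_state())"
```

```text
time_s: 2.77
tcp_pos: [0.5423, 0.1796, 0.2269]
eef_rot: [180.0, 0.0, -153.3]
contact_force: [0.2, -1.3, -0.1]
gripper_width: 0.0874
time_s: 4.35
tcp_pos: [0.5421, 0.1774, 0.2267]
eef_rot: [-180.0, -0.0, -18.3]
contact_force: [0.2, -0.9, 0.3]
gripper_width: 0.0875
{'time_s': 4.35, 'joints': array([ 3.77703303e+01,  1.07330690e+01, -1.28072277e+01,  1.84646403e-03,
       -6.64476417e+01,  3.39325493e+01]), 'qd': array([-1.04724634e-02,  1.97236474e-02, -3.48757214e-02,  1.03784190e-01,
       -1.06047757e-02,  8.45738057e+01]), 'joint_torque': array([ 9.63595812e-05, -4.39970005e+01,  2.86447906e+01,  6.78401291e+00,
        7.02258409e-02, -2.45252877e+00]), 'tcp_pos': array([0.54207756, 0.17737516, 0.22668093]), 'eef_rot': array([-1.79990937e+02, -8.13755635e-03, -1.82963835e+01]), 'contact_force': array([ 0.2483845 , -0.87500809,  0.25809015]), 'moment': array([-0.07311967,  0.11526501,  0.01041685]), 'gripper_width': 0.08752813739985707}
```

```bash
python3 -m inch '0 0 0 0 0 -.1225 1;0 0 0 0 0 -.1225 1;0 0 0 0 0 -.1225 1;0 0 0 0 0 -.1225 1;0 0 0 0 0 0 1;0 0 0 0 0 0 1'
python3 - <<'E'
from h import *
p=r.camera_params("wrist");im=r.capture("wrist");cv2.imwrite("pics/w1.png",im[:,:,::-1])
import pickle;pickle.dump(p,open("w1.pkl","wb"))
print(r.get_state()["tcp_pos"],r.get_state()["eef_rot"],-np.array(p["R"]).T@p["t"])
for n in ("electrode_comb","electrode_round","electrode_cross","electrode_step","pad_yellow","pad_blue","pad_orange","pad_black"):
    for q in r.recognise(n,"wrist")[:1]: print(n,round(q["p"],2),np.round(q["xy"],1),back(p,q["xy"],.047).round(4))
E
```

```text
time_s: 4.85
tcp_pos: [0.5421, 0.1774, 0.2266]
eef_rot: [-180.0, -0.0, 9.2]
contact_force: [0.8, -0.1, 0.3]
gripper_width: 0.0877
[0.54207826 0.17738465 0.22663983] [-1.79995551e+02 -7.74966431e-03  9.17249771e+00] [0.61470028 0.18930061 0.38454156]
electrode_comb 0.57 [273.4  66.3] [0.6476 0.1991 0.047 ]
electrode_round 0.95 [279.1 150.9] [0.5754 0.1825 0.047 ]
electrode_cross 0.67 [279.4 265.1] [0.4611 0.1638 0.047 ]
electrode_step 0.68 [280.  214.2] [0.5147 0.1718 0.047 ]
pad_yellow 0.68 [291.1  89.7] [0.6308 0.1805 0.047 ]
pad_blue 0.78 [270.4 130.1] [0.593  0.1934 0.047 ]
pad_orange 0.55 [261.7 196.9] [0.5292 0.1921 0.047 ]
pad_black 0.66 [272.9 257.6] [0.4682 0.1716 0.047 ]
```

View pics/w1.png

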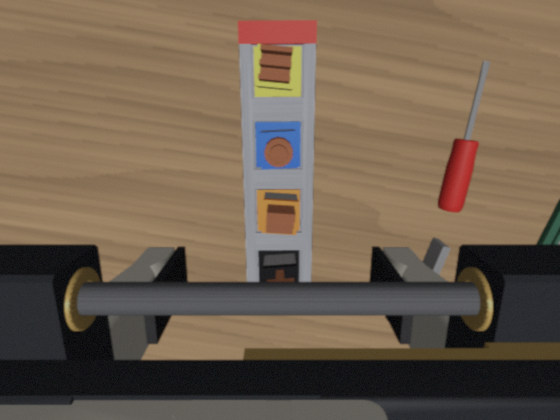

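The wrist view shows the four electrodes upright in a column: comb (276,62), round (279,152), step (280,215) and cross (279,272). Next I overlay my pallet model on the picture.

```bash
cat > ov.py <<'E'
from h import *
import pickle
def draw(src,p,items,out,crop,sc=4):
    x0,y0,x1,y1=crop
    a=cv2.resize(src[y0:y1,x0:x1],None,fx=sc,fy=sc,interpolation=cv2.INTER_CUBIC)
    for c,yaw,half,z,col in items:
        u=np.array([np.cos(yaw),np.sin(yaw)]);v=np.array([-u[1],u[0]])
        pts=[proj(p,[*(np.array(c)+s*half[0]*u+t*half[1]*v),z]) for s,t in((1,1),(1,-1),(-1,-1),(-1,1))]
        pts=((np.array(pts)-[x0,y0]+.5)*sc-.5).round().astype(int)
        cv2.polylines(a,[pts],True,col,1)
    cv2.imwrite(out,a)
E
python3 - <<'E'
from ov import *
im=cv2.imread("pics/w1.png");p=pickle.load(open("w1.pkl","rb"))
it=[]
k=np.array([.4386,.1607]);y=np.array([.6448,.1952]);yaw=np.radians(9.6)
for i in range(4):
    c=k+(y-k)*i/3
    it+=[(c,yaw,(.023,.023),.013,(255,0,255)),(c,yaw,(.017,.017),.047,(0,255,0))]
it+=[((k+y)/2,yaw,(.15,.037),.014,(255,255,255))]
draw(im,p,it,"pics/o1.png",(225,10,330,160),4)
draw(im,p,it,"pics/o2.png",(225,150,330,290),4)
im=cv2.imread("pics/top0.png");p=r.camera_params("top")
draw(im,p,it,"pics/o3.png",(130,105,220,295),3)
a=[cv2.imread(f"pics/o{i}.png") for i in(1,2)]
h=600;cv2.imwrite("pics/o12.png",np.hstack([cv2.copyMakeBorder(x,0,h-x.shape[0],0,0,0) for x in a])[:, :800])
E
```

```text
(no output)
```

View pics/o12.png

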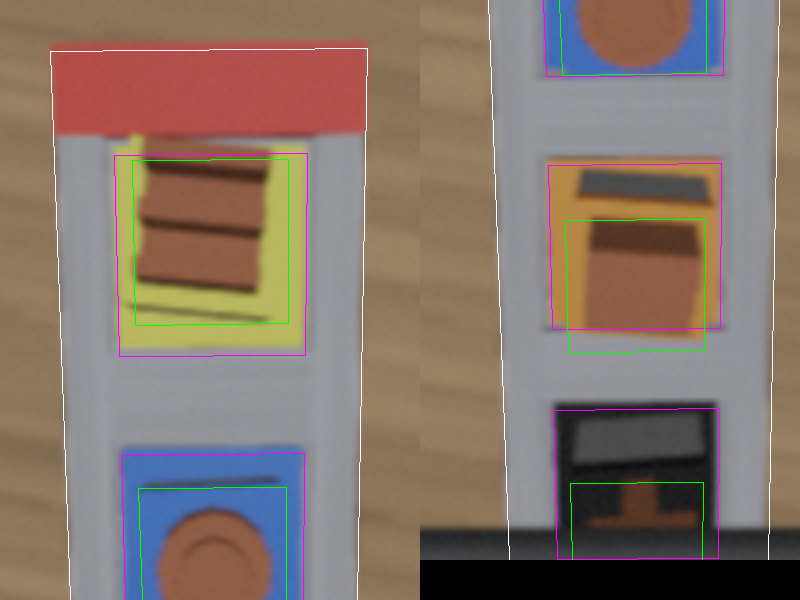

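View pics/o3.png

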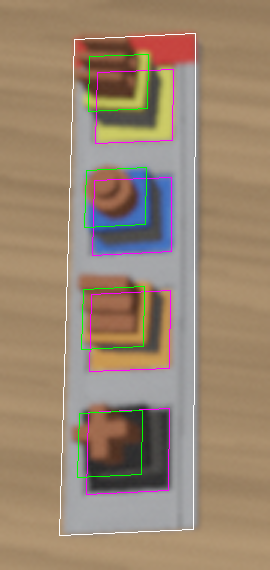

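The overlay fits: pads lie within about 2 mm of the model. Electrode yaws read from the picture are comb ≈4°, round ≈12°, step ≈6° and cross ≈13.5°. I start with the cross.

```bash
python3 -m inch '-.0344 0 0 0 0 -.025 1;-.0344 0 0 0 0 -.025 1;-.0345 .003 0 0 0 -.025 1;0 0 .04 0 0 0 1;0 0 .04 0 0 0 1;0 0 .03 0 0 0 1;0 0 0 0 0 0 1'
python3 - <<'E'
from h import *
s=r.get_state();print(s["tcp_pos"],s["eef_rot"],s["gripper_width"])
im=r.capture("wrist");cv2.imwrite("pics/w2.png",im[:,:,::-1])
E
```

```text
time_s: 5.88
tcp_pos: [0.4379, 0.1527, 0.112]
eef_rot: [179.8, 0.4, 13.6]
contact_force: [-0.2, -0.6, -0.6]
gripper_width: 0.0875
[0.43790479 0.15272686 0.11196436] [179.84098775   0.44285012  13.64672783] 0.08747460436562164
```

View pics/w2.png

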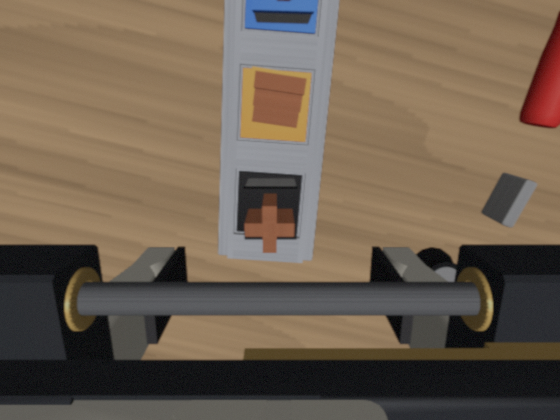

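```bash
python3 -m inch '.004 -.0075 .02 0 0 0 1;0 0 .03 0 0 0 1;0 0 0 0 0 0 1;0 0 0 0 0 0 1'; python3 -c "
from plant import r;s=r.get_state();print(s['joints'],s['eef_rot'])"
```

```text
time_s: 6.27
tcp_pos: [0.4437, 0.1632, 0.0674]
eef_rot: [179.9, 0.1, 13.7]
contact_force: [-0.5, 0.2, 0.5]
gripper_width: 0.0871
[ 4.41527907e+01  1.15507703e+01 -3.61369510e+01  3.72429677e-02
 -4.24043671e+01  5.95583143e+01] [1.79931725e+02 6.66962740e-02 1.37385859e+01]
```

```bash
python3 -m inch '-.004 .001 .0 0 0 0 1;0 0 .023 0 0 0 1;0 0 .023 0 0 0 1;0 0 0 0 0 0 1;0 0 0 0 0 0 1'
```

```text
time_s: 6.68
tcp_pos: [0.4399, 0.1613, 0.0217]
eef_rot: [180.0, 0.0, 13.7]
contact_force: [-0.1, 1.2, 0.6]
gripper_width: 0.0875
```

```bash
python3 -m inch '0 0 0 0 0 0 0;0 0 0 0 0 0 0;0 0 0 0 0 0 0;0 0 0 0 0 0 0;0 0 0 0 0 0 0;0 0 0 0 0 0 0;0 0 0 0 0 0 0;0 0 0 0 0 0 0' 30;  python3 -m inch '0 0 -.02 0 0 0 0;0 0 -.03 0 0 0 0;0 0 -.04 0 0 0 0;0 0 -.03 0 0 0 0;0 0 0 0 0 0 0;0 0 0 0 0 0 0'
python3 - <<'E'
from h import *
im=r.capture("wrist");cv2.imwrite("pics/w3.png",im[:,:,::-1])
E
```

```text
time_s: 7.35
tcp_pos: [0.4397, 0.1613, 0.0206]
eef_rot: [180.0, 0.0, 13.7]
contact_force: [0.2, 0.4, 0.3]
gripper_width: 0.0399
time_s: 7.85
tcp_pos: [0.4401, 0.1619, 0.1418]
eef_rot: [-179.9, -0.2, 13.7]
contact_force: [-0.1, -0.4, -3.5]
gripper_width: 0.0336
```

View pics/w3.png

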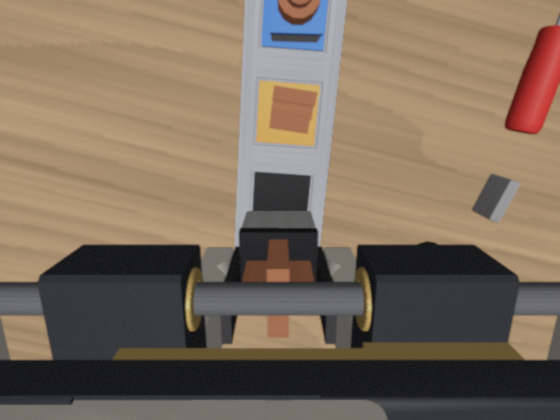

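The wrist picture shows the cross electrode held at (278,300), but the jaws had not fully shut (39.9 mm) when the lift began. It may be gripped too high, so I'll measure how far it hangs.

Run:
```python
from h import *
im=cv2.imread("pics/w3.png")
cv2.imwrite("pics/z3.png",cv2.resize(im[190:350,200:360],None,fx=3.7,fy=3.7,interpolation=cv2.INTER_CUBIC))
for zb in (8,14,20,24,28):
    dz=zb+158;y=53.3-.272*dz;d=15.1+.962*dz
    print(zb,207.5+360*y/d,34*360/d)
```

```text
8 224.2815460661815 70.02608815048744
14 220.49129394563698 67.787598856915
20 216.935857805255 65.68778979907265
24 214.68546249947417 64.35872628612292
28 212.52432588439018 63.082378164426494
```

View pics/z3.png

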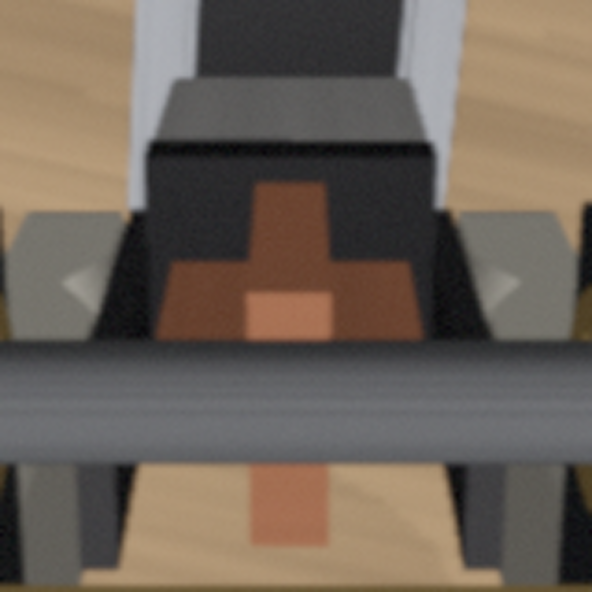

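The holder's underside hangs about 28 mm below the TCP, so only its top 6 mm is gripped. I'll set it back on its pad and take it again.

```bash
python3 -m inch '0 0 .03 0 0 0 0;0 0 .03 0 0 0 0;0 0 .025 0 0 0 0;0 0 .01 0 0 0 0;0 0 0 0 0 0 0;0 0 0 0 0 0 0;0 0 0 0 0 0 0'
```

```text
time_s: 8.48
tcp_pos: [0.4397, 0.1613, 0.0454]
eef_rot: [180.0, 0.0, 13.7]
contact_force: [0.2, 0.5, -2.6]
gripper_width: 0.0336
```

```bash
python3 -m inch '0 0 .002 0 0 0 0;0 0 0 0 0 0 0;0 0 0 0 0 0 0';python3 -m inch '0 0 .001 0 0 0 0;0 0 0 0 0 0 0;0 0 0 0 0 0 0';python3 -m inch '0 0 .001 0 0 0 0;0 0 0 0 0 0 0;0 0 0 0 0 0 0'
```

```text
time_s: 8.73
tcp_pos: [0.44, 0.1616, 0.0441]
eef_rot: [-180.0, -0.1, 13.7]
contact_force: [0.4, 0.9, -3.5]
gripper_width: 0.0342
time_s: 8.98
tcp_pos: [0.4398, 0.1613, 0.0427]
eef_rot: [-180.0, -0.0, 13.7]
contact_force: [1.4, 0.6, -2.7]
gripper_width: 0.0337
time_s: 9.23
tcp_pos: [0.4397, 0.1612, 0.0415]
eef_rot: [180.0, 0.0, 13.7]
contact_force: [-0.2, -0.4, -2.9]
gripper_width: 0.0335
```

```bash
python3 -m inch '0 0 .001 0 0 0 0;0 0 0 0 0 0 0;0 0 0 0 0 0 0';python3 -m inch '0 0 .001 0 0 0 0;0 0 0 0 0 0 0;0 0 0 0 0 0 0';python3 -m inch '0 0 .001 0 0 0 0;0 0 0 0 0 0 0;0 0 0 0 0 0 0'
```

```text
time_s: 9.48
tcp_pos: [0.4397, 0.1612, 0.0405]
eef_rot: [180.0, 0.0, 13.7]
contact_force: [-0.6, 0.5, -2.2]
gripper_width: 0.0336
time_s: 9.73
tcp_pos: [0.4397, 0.1613, 0.0395]
eef_rot: [180.0, 0.0, 13.7]
contact_force: [0.5, 0.7, -2.8]
gripper_width: 0.0337
time_s: 9.98
tcp_pos: [0.4397, 0.1613, 0.0385]
eef_rot: [180.0, 0.0, 13.7]
contact_force: [0.6, 0.1, -3.3]
gripper_width: 0.0338
```

```bash
python3 -m inch '0 0 .001 0 0 0 0;0 0 .001 0 0 0 0;0 0 0 0 0 0 0';python3 -m inch '0 0 .001 0 0 0 0;0 0 0 0 0 0 0;0 0 0 0 0 0 0';python3 -m inch '0 0 .001 0 0 0 0;0 0 0 0 0 0 0;0 0 0 0 0 0 0'
```

```text
time_s: 10.23
tcp_pos: [0.4396, 0.1612, 0.0363]
eef_rot: [180.0, 0.0, 13.7]
contact_force: [0.3, 0.1, -2.7]
gripper_width: 0.0339
time_s: 10.48
tcp_pos: [0.4398, 0.1613, 0.0356]
eef_rot: [-180.0, -0.0, 13.7]
contact_force: [-0.6, -0.7, -1.8]
gripper_width: 0.0336
time_s: 10.73
tcp_pos: [0.4399, 0.1613, 0.0355]
eef_rot: [180.0, -0.0, 13.7]
contact_force: [-4.1, -1.4, 10.9]
gripper_width: 0.0337
```

```bash
python3 -m inch '0 0 0 0 0 0 .65;0 0 0 0 0 0 .65;0 0 0 0 0 0 .65;0 0 0 0 0 0 .65;0 0 .007 0 0 0 .65;0 0 .007 0 0 0 .65;0 0 0 0 0 0 .65;0 0 0 0 0 0 0;0 0 0 0 0 0 0;0 0 0 0 0 0 0;0 0 0 0 0 0 0;0 0 0 0 0 0 0;0 0 0 0 0 0 0;0 0 0 0 0 0 0'
```

```text
time_s: 11.9
tcp_pos: [0.4398, 0.1614, 0.0207]
eef_rot: [-180.0, -0.0, 13.7]
contact_force: [0.4, 0.3, 0.5]
gripper_width: 0.0338
```

```bash
python3 -m inch '0 0 0 0 0 0 0;0 0 0 0 0 0 0' 30; python3 -m inch '0 0 -.02 0 0 0 0;0 0 -.03 0 0 0 0;0 0 -.04 0 0 0 0;0 0 -.04 0 0 0 0;0 0 0 0 0 0 0;0 0 0 0 0 0 0'
python3 - <<'E'
from h import *
im=r.capture("wrist")[:,:,::-1]
cv2.imwrite("pics/z4.png",cv2.resize(im[190:350,200:360],None,fx=3.7,fy=3.7,interpolation=cv2.INTER_CUBIC))
E
```

```text
time_s: 12.07
tcp_pos: [0.4398, 0.1614, 0.0207]
eef_rot: [-180.0, -0.0, 13.7]
contact_force: [0.6, -0.3, 0.7]
gripper_width: 0.0339
time_s: 12.57
tcp_pos: [0.4405, 0.1622, 0.1524]
eef_rot: [-179.8, -0.2, 13.7]
contact_force: [-0.3, -0.1, -3.9]
gripper_width: 0.0341
```

View pics/z4.png

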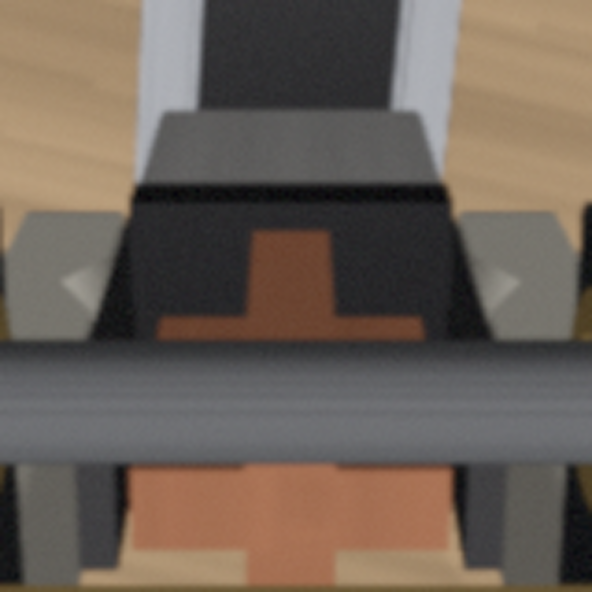

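```bash
python3 -m inch '.0127 .0383 0 0 0 0 0;.0127 .0383 0 0 0 0 0;.0127 .0383 0 0 0 0 0;.0127 .0383 0 0 0 0 0;.0127 .0383 0 0 0 0 0;.0127 .0383 0 0 0 0 0;.0127 .0383 0 0 0 0 0;.0127 .0383 0 0 0 0 0;.0127 .0383 0 0 0 0 0;.0127 .0383 0 0 0 0 0;0 0 0 0 0 .1204 0;0 0 0 0 0 .1204 0;0 0 0 0 0 .1204 0;0 0 0 0 0 0 0;0 0 0 0 0 0 0'
python3 - <<'E'
from ov import *
p=r.camera_params("wrist");im=r.capture("wrist")[:,:,::-1].copy()
s=r.get_state();print(s["tcp_pos"],s["eef_rot"],s["joints"])
pickle.dump(p,open("w5.pkl","wb"));cv2.imwrite("pics/w5.png",im)
yaw=np.radians(-7.04)
it=[(c,yaw,(.025,.025),.014,(255,0,255)) for c in ((.655,-.1797),(.5855,-.1711),(.516,-.1625))]+[((.551,-.1668),yaw,(.15,.037),.014,(255,255,255))]
draw(im,p,it,"pics/o5.png",(180,50,380,250),3)
E
```

```text
time_s: 13.87
tcp_pos: [0.6527, -0.1805, 0.1478]
eef_rot: [180.0, 0.2, -6.8]
contact_force: [0.1, 0.9, -3.2]
gripper_width: 0.0338
[ 0.65301113 -0.18041713  0.14847327] [179.99665829   0.18624069  -6.72975316] [ 9.88583446e-01  2.39389053e+01 -4.68125665e+00 -2.46785749e-02
 -6.15648425e+01  8.22934549e+01]
```

View pics/o5.png

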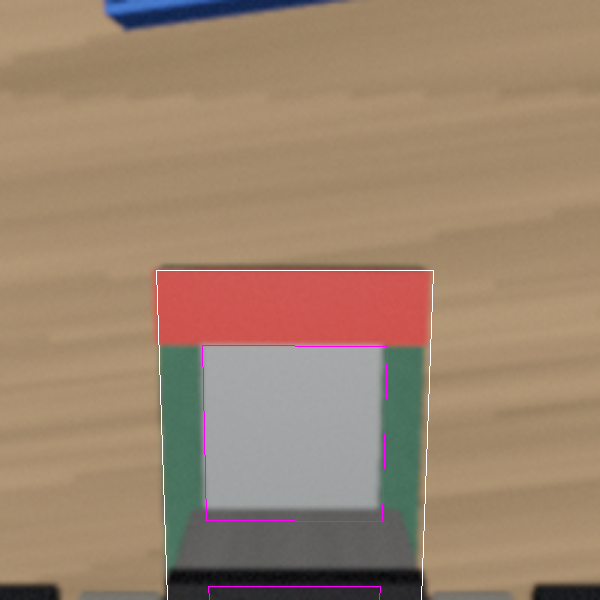

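View pics/w5.png

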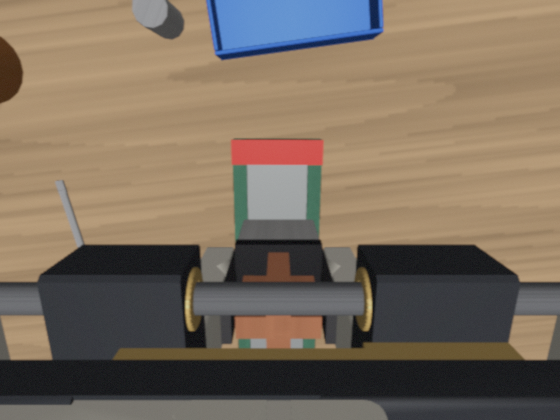

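The magazine model matches the wrist picture within 1 mm: the pocket next to the red end spans rows 165–223. I lower into it.

```bash
python3 -m inch '.0005 0 .03 0 0 -.004 0;0 0 .03 0 0 0 0;0 0 .03 0 0 0 0;0 0 .026 0 0 0 0;0 0 .008 0 0 0 0;0 0 0 0 0 0 0;0 0 0 0 0 0 0;0 0 0 0 0 0 0'
```

```text
time_s: 14.58
tcp_pos: [0.6559, -0.1807, 0.0285]
eef_rot: [180.0, -0.2, -6.7]
contact_force: [0.2, 0.2, -2.2]
gripper_width: 0.0336
```

```bash
python3 -m inch '-.0015 0 .004 0 0 0 0;0 0 .003 0 0 0 0;0 0 0 0 0 0 0;0 0 0 0 0 0 0;0 0 0 0 0 0 0'
```

```text
time_s: 15.0
tcp_pos: [0.6531, -0.1806, 0.02]
eef_rot: [-180.0, -0.0, -6.7]
contact_force: [0.1, 0.1, -2.8]
gripper_width: 0.0336
```

```bash
python3 -m inch '0 0 .0015 0 0 0 0;0 0 .0005 0 0 0 0;0 0 0 0 0 0 0;0 0 0 0 0 0 0'; python3 -m inch '0 0 .0005 0 0 0 0;0 0 0 0 0 0 0'
```

```text
time_s: 15.33
tcp_pos: [0.6531, -0.1805, 0.0178]
eef_rot: [180.0, -0.0, -6.7]
contact_force: [0.1, -0.4, -0.1]
gripper_width: 0.0338
time_s: 15.5
tcp_pos: [0.6531, -0.1805, 0.0178]
eef_rot: [180.0, -0.0, -6.7]
contact_force: [-2.9, 1.5, 4.3]
gripper_width: 0.0337
```

```bash
python3 -m inch '0 0 0 0 0 0 1;0 0 0 0 0 0 1;0 0 0 0 0 0 1;0 0 0 0 0 0 1;0 0 0 0 0 0 1;0 0 -.01 0 0 0 1;0 0 -.03 0 0 0 1;0 0 -.04 0 0 0 1;0 0 -.04 0 0 0 1;0 0 0 0 0 0 1'; python3 -m inch '-.0184 -.0334 0 0 0 0 1;-.0184 -.0334 0 0 0 0 1;-.0184 -.0334 0 0 0 0 1;-.0184 -.0334 0 0 0 0 1;-.0184 -.0334 0 0 0 0 1;-.0184 -.0334 0 0 0 0 1;-.0184 -.0334 0 0 0 0 1;-.0184 -.0334 0 0 0 0 1;-.0184 -.0334 0 0 0 0 1;-.0184 -.0334 0 0 0 0 1;0 0 0 0 0 -.111 1;0 0 0 0 0 -.111 1;0 0 0 0 0 0 1;0 0 0 0 0 0 1;0 0 0 0 0 0 1'
python3 - <<'E'
from h import *
import pickle
p=r.camera_params("wrist");im=r.capture("wrist")[:,:,::-1].copy()
s=r.get_state();print(s["tcp_pos"],s["eef_rot"])
cv2.imwrite("pics/w6.png",im);pickle.dump(p,open("w6.pkl","wb"))
im=r.capture("top")[:,:,::-1].copy();cv2.imwrite("pics/t6.png",im)
E
```

```text
time_s: 16.33
tcp_pos: [0.6577, -0.1816, 0.1474]
eef_rot: [179.9, -0.8, -6.6]
contact_force: [1.2, -0.7, 2.3]
gripper_width: 0.0869
time_s: 17.58
tcp_pos: [0.5096, 0.1725, 0.1374]
eef_rot: [-180.0, -0.0, 5.7]
contact_force: [0.4, -0.0, 0.0]
gripper_width: 0.0876
[0.50965739 0.17235281 0.13725105] [-1.79992454e+02 -1.30626806e-02  5.75919550e+00]
```

View pics/w6.png

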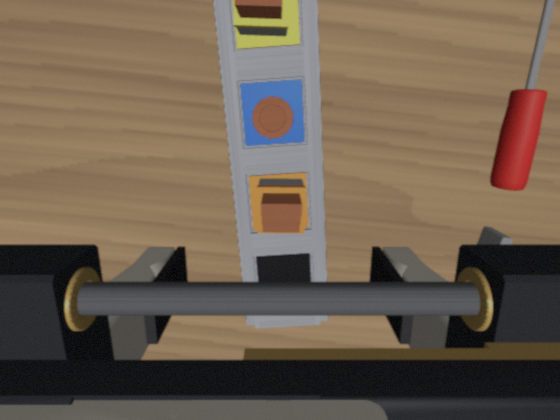

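View pics/t6.png

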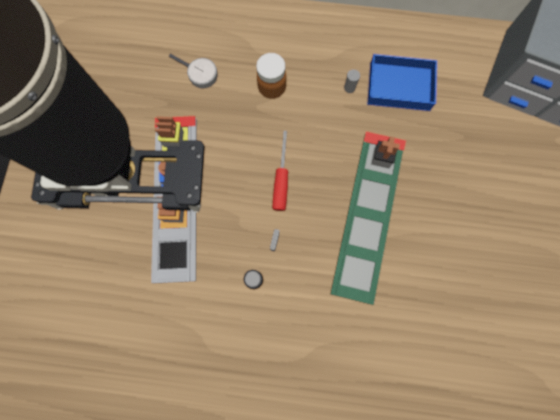

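The top picture shows the cross upright in the red-end pocket at (385,152). The wrist picture shows the step at (280,208), square to the tool. I descend and grip.

```bash
python3 -m inch '0 0 .03 0 0 0 1;0 0 .03 0 0 0 1;0 0 .03 0 0 0 1;0 0 .02 0 0 0 1;0 0 .006 0 0 0 1;0 0 0 0 0 0 1;0 0 0 0 0 0 .3;0 0 0 0 0 0 0;0 0 0 0 0 0 0;0 0 0 0 0 0 0'; python3 -m inch '0 0 0 0 0 0 0;0 0 0 0 0 0 0;0 0 0 0 0 0 0;0 0 0 0 0 0 0;0 0 0 0 0 0 0;0 0 0 0 0 0 0;0 0 0 0 0 0 0;0 0 0 0 0 0 0' 30
```

```text
time_s: 18.52
tcp_pos: [0.5102, 0.1733, 0.0224]
eef_rot: [-179.9, -0.1, 6.0]
contact_force: [-1.2, -0.1, -1.0]
gripper_width: 0.0667
time_s: 19.18
tcp_pos: [0.5094, 0.1726, 0.0211]
eef_rot: [180.0, 0.0, 6.0]
contact_force: [-0.1, -1.7, 3.6]
gripper_width: 0.0336
```

```bash
python3 -m inch '0 0 -.02 0 0 0 0;0 0 -.03 0 0 0 0;0 0 -.04 0 0 0 0;0 0 -.03 0 0 0 0;0 0 0 0 0 0 0;0 0 0 0 0 0 0;0 0 0 0 0 0 0'; python3 -m inch '.0043 .0388 0 0 0 0 0;.0043 .0388 0 0 0 0 0;.0043 .0388 0 0 0 0 0;.0043 .0388 0 0 0 0 0;.0043 .0388 0 0 0 0 0;.0043 .0388 0 0 0 0 0;.0043 .0388 0 0 0 0 0;.0043 .0388 0 0 0 0 0;.0043 .0388 0 0 0 0 0;0 0 0 0 0 .1135 0;0 0 0 0 0 .1135 0;0 0 0 0 0 0 0;0 0 0 0 0 0 0;0 0 0 0 0 0 0;0 0 0 0 0 0 0'
python3 - <<'E'
from ov import *
p=r.camera_params("wrist");im=r.capture("wrist")[:,:,::-1].copy()
s=r.get_state();print(s["tcp_pos"],s["eef_rot"])
cv2.imwrite("pics/w7.png",im)
for zb in (6,8,10,14):
    dz=zb+158;y=53.3-.272*dz;d=15.1+.962*dz
    print(zb,207.5+360*y/d,34*360/d)
yaw=np.radians(-7.04)
it=[(c,yaw,(.025,.025),.014,(255,0,255)) for c in ((.655,-.1797),(.5855,-.1711),(.516,-.1625))]
draw(im,p,it,"pics/o7.png",(200,100,360,260),3.7)
E
```

```text
time_s: 19.77
tcp_pos: [0.5085, 0.1725, 0.1399]
eef_rot: [-180.0, 0.1, 5.9]
contact_force: [-0.6, 0.3, -4.0]
gripper_width: 0.0337
time_s: 21.02
tcp_pos: [0.584, -0.1699, 0.1404]
eef_rot: [180.0, 0.1, -6.8]
contact_force: [0.4, 1.2, -3.0]
gripper_width: 0.0341
[ 0.58419255 -0.16989426  0.14072378] [ 1.79999265e+02  3.15764062e-02 -6.86163849e+00]
6 225.60121017192307 70.80547006964852
8 224.2815460661815 70.02608815048744
10 222.99061771429862 69.2636773127504
14 220.49129394563698 67.787598856915
```

View pics/o7.png

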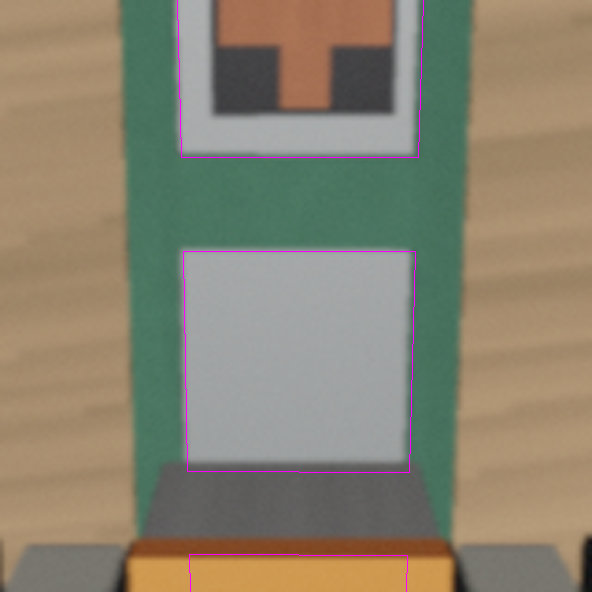

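The cross stands centred in its pocket and the step hangs centred in the jaws, over its own pocket. I lower it.

```bash
python3 -m inch '.0013 .001 .03 0 0 0 0;0 0 .03 0 0 0 0;0 0 .03 0 0 0 0;0 0 .02 0 0 0 0;0 0 .008 0 0 0 0;0 0 0 0 0 0 0;0 0 0 0 0 0 0;0 0 0 0 0 0 0;0 0 0 0 0 0 0'
```

```text
time_s: 21.82
tcp_pos: [0.5868, -0.1716, 0.0249]
eef_rot: [-180.0, -0.2, -7.0]
contact_force: [-0.8, -0.3, -2.9]
gripper_width: 0.0337
```

```bash
python3 -m inch '-.001 0 .004 0 0 0 0;0 0 .001 0 0 0 0;0 0 0 0 0 0 0;0 0 0 0 0 0 0;0 0 0 0 0 0 0'; python3 -m inch '0 0 .001 0 0 0 0;0 0 .0005 0 0 0 0;0 0 0 0 0 0 0;0 0 0 0 0 0 0'
```

```text
time_s: 22.23
tcp_pos: [0.5845, -0.1716, 0.0182]
eef_rot: [180.0, -0.0, -7.0]
contact_force: [0.5, -0.2, -1.8]
gripper_width: 0.0337
time_s: 22.57
tcp_pos: [0.5846, -0.1715, 0.0181]
eef_rot: [180.0, -0.0, -7.0]
contact_force: [-5.2, 2.5, 10.0]
gripper_width: 0.0339
```

```bash
python3 -m inch '0 0 0 0 0 0 1;0 0 0 0 0 0 1;0 0 0 0 0 0 1;0 0 0 0 0 0 1;0 0 0 0 0 0 1;0 0 -.01 0 0 0 1;0 0 -.03 0 0 0 1;0 0 -.04 0 0 0 1;0 0 -.04 0 0 0 1;0 0 0 0 0 0 1;0 0 0 0 0 0 1'; python3 -m inch '-.0056 -.0391 0 0 0 0 1;-.0056 -.0391 0 0 0 0 1;-.0056 -.0391 0 0 0 0 1;-.0056 -.0391 0 0 0 0 1;-.0056 -.0391 0 0 0 0 1;-.0056 -.0391 0 0 0 0 1;-.0056 -.0391 0 0 0 0 1;-.0056 -.0391 0 0 0 0 1;-.0056 -.0391 0 0 0 0 1;0 0 0 0 0 -.1105 1;0 0 0 0 0 -.1105 1;0 0 0 0 0 -.1105 1;0 0 0 0 0 0 1;0 0 0 0 0 0 1;0 0 0 0 0 0 1'
python3 - <<'E'
from h import *
im=r.capture("wrist")[:,:,::-1].copy()
s=r.get_state();print(s["tcp_pos"],s["eef_rot"])
cv2.imwrite("pics/w8.png",im)
im=r.capture("top")[:,:,::-1].copy();cv2.imwrite("pics/t8.png",im)
E
```

```text
time_s: 23.48
tcp_pos: [0.5864, -0.1717, 0.1406]
eef_rot: [-180.0, -0.4, -7.0]
contact_force: [-0.3, 0.1, -1.0]
gripper_width: 0.0871
time_s: 24.73
tcp_pos: [0.5773, 0.1836, 0.1363]
eef_rot: [180.0, 0.0, 11.7]
contact_force: [0.7, -0.7, 0.6]
gripper_width: 0.0876
[0.577422   0.18355841 0.13640332] [1.79991070e+02 2.45814385e-02 1.17694847e+01]
```

View pics/w8.png

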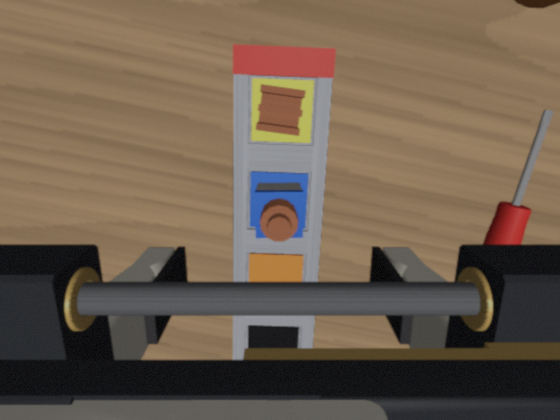

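View pics/t8.png

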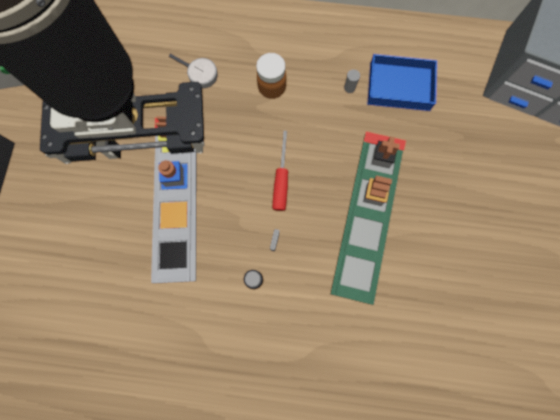

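Step now stands in the second pocket at (378,190). The round electrode is square to the jaws at (279,220). I grip it.

```bash
python3 -m inch '0 0 .03 0 0 0 1;0 0 .03 0 0 0 1;0 0 .03 0 0 0 1;0 0 .02 0 0 0 1;0 0 .0055 0 0 0 1;0 0 0 0 0 0 1;0 0 0 0 0 0 1;0 0 0 0 0 0 0;0 0 0 0 0 0 0;0 0 0 0 0 0 0;0 0 0 0 0 0 0;0 0 0 0 0 0 0;0 0 0 0 0 0 0;0 0 0 0 0 0 0;0 0 0 0 0 0 0;0 0 0 0 0 0 0;0 0 0 0 0 0 0;0 0 0 0 0 0 0;0 0 0 0 0 0 0' 30
```

```text
time_s: 26.42
tcp_pos: [0.5775, 0.1838, 0.0211]
eef_rot: [180.0, 0.0, 12.0]
contact_force: [-0.9, -0.5, 0.2]
gripper_width: 0.0338
```

```bash
python3 -m inch '0 0 -.02 0 0 0 0;0 0 -.03 0 0 0 0;0 0 -.04 0 0 0 0;0 0 -.03 0 0 0 0;0 0 0 0 0 0 0;0 0 0 0 0 0 0;0 0 0 0 0 0 0'; python3 -m inch '-.0147 .0362 0 0 0 0 0;-.0147 .0362 0 0 0 0 0;-.0147 .0362 0 0 0 0 0;-.0147 .0362 0 0 0 0 0;-.0147 .0362 0 0 0 0 0;-.0147 .0362 0 0 0 0 0;-.0147 .0362 0 0 0 0 0;-.0147 .0362 0 0 0 0 0;-.0147 .0362 0 0 0 0 0;0 0 0 0 0 .1105 0;0 0 0 0 0 .1105 0;0 0 0 0 0 .1105 0;0 0 0 0 0 0 0;0 0 0 0 0 0 0;0 0 0 0 0 0 0;0 0 0 0 0 0 0'
python3 - <<'E'
from ov import *
p=r.camera_params("wrist");im=r.capture("wrist")[:,:,::-1].copy()
s=r.get_state();print(s["tcp_pos"],s["eef_rot"])
cv2.imwrite("pics/w9.png",im)
yaw=np.radians(-7.04)
it=[(c,yaw,(.025,.025),.014,(255,0,255)) for c in ((.655,-.1797),(.5855,-.1711),(.516,-.1625))]
draw(im,p,it,"pics/o9.png",(200,100,360,260),3.7)
E
```

```text
time_s: 27.0
tcp_pos: [0.5766, 0.1836, 0.1401]
eef_rot: [-180.0, 0.1, 11.9]
contact_force: [-0.5, 0.8, -3.3]
gripper_width: 0.0338
time_s: 28.33
tcp_pos: [0.5154, -0.162, 0.1405]
eef_rot: [180.0, 0.1, -6.9]
contact_force: [0.3, -0.0, -3.0]
gripper_width: 0.0337
[ 0.51548083 -0.16197042  0.1406538 ] [ 1.79997408e+02  4.26737927e-02 -6.89104582e+00]
```

View pics/o9.png

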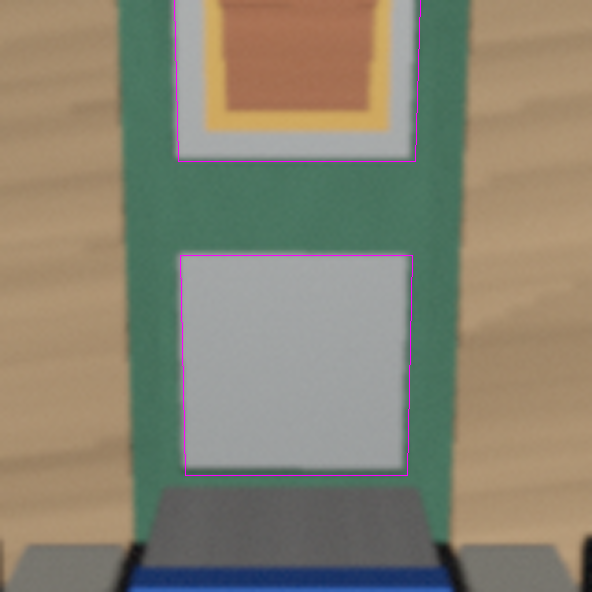

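The round electrode sits about 3.5 mm back in the jaws (lower edge at row 232, not 224), so I shift by that and lower.

```bash
python3 -m inch '.0037 .0004 .03 0 0 0 0;0 0 .03 0 0 0 0;0 0 .03 0 0 0 0;0 0 .02 0 0 0 0;0 0 .008 0 0 0 0;0 0 0 0 0 0 0;0 0 0 0 0 0 0;0 0 0 0 0 0 0;0 0 0 0 0 0 0'; python3 -m inch '0 0 .003 0 0 0 0;0 0 0 0 0 0 0;0 0 0 0 0 0 0;0 0 0 0 0 0 0'
```

```text
time_s: 29.13
tcp_pos: [0.5205, -0.1631, 0.0247]
eef_rot: [-180.0, -0.2, -7.0]
contact_force: [0.4, 0.0, -2.3]
gripper_width: 0.0336
time_s: 29.47
tcp_pos: [0.5193, -0.1631, 0.0203]
eef_rot: [-180.0, -0.0, -7.0]
contact_force: [-0.4, -0.5, -3.1]
gripper_width: 0.0339
```

```bash
python3 -m inch '0 0 .0015 0 0 0 0;0 0 .0007 0 0 0 0;0 0 .0005 0 0 0 0;0 0 0 0 0 0 0'
```

```text
time_s: 29.8
tcp_pos: [0.5194, -0.1631, 0.018]
eef_rot: [180.0, -0.0, -7.0]
contact_force: [-1.8, 0.9, 6.7]
gripper_width: 0.034
```

```bash
python3 -m inch '0 0 0 0 0 0 1;0 0 0 0 0 0 1;0 0 0 0 0 0 1;0 0 0 0 0 0 1;0 0 0 0 0 0 1;0 0 -.01 0 0 0 1;0 0 -.03 0 0 0 1;0 0 -.04 0 0 0 1;0 0 -.04 0 0 0 1;0 0 0 0 0 0 1;0 0 0 0 0 0 1'; python3 -m inch '.0083 -.0372 0 0 0 0 1;.0083 -.0372 0 0 0 0 1;.0083 -.0372 0 0 0 0 1;.0083 -.0372 0 0 0 0 1;.0083 -.0372 0 0 0 0 1;.0083 -.0372 0 0 0 0 1;.0083 -.0372 0 0 0 0 1;.0083 -.0372 0 0 0 0 1;.0083 -.0372 0 0 0 0 1;.0083 -.0372 0 0 0 0 1;0 0 0 0 0 -.096 1;0 0 0 0 0 -.096 1;0 0 0 0 0 0 1;0 0 0 0 0 0 1;0 0 0 0 0 0 1;0 0 0 0 0 0 1'
python3 - <<'E'
from h import *
im=r.capture("wrist")[:,:,::-1].copy()
s=r.get_state();print(s["tcp_pos"],s["eef_rot"])
cv2.imwrite("pics/w10.png",im)
im=r.capture("top")[:,:,::-1].copy();cv2.imwrite("pics/t10.png",im)
E
```

```text
time_s: 30.72
tcp_pos: [0.521, -0.1632, 0.141]
eef_rot: [-180.0, -0.4, -7.0]
contact_force: [-1.0, -0.2, -0.7]
gripper_width: 0.0876
time_s: 32.05
tcp_pos: [0.647, 0.1953, 0.1373]
eef_rot: [180.0, 0.0, 3.8]
contact_force: [0.1, 0.1, 0.4]
gripper_width: 0.0877
[0.64708677 0.1953992  0.13744997] [-1.79999754e+02  3.22172747e-03  3.83798158e+00]
```

View pics/w10.png

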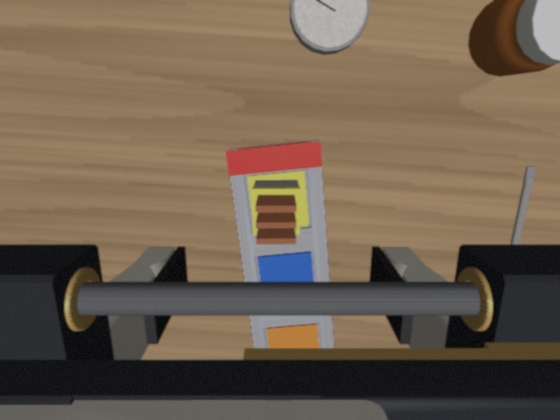

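View pics/t10.png

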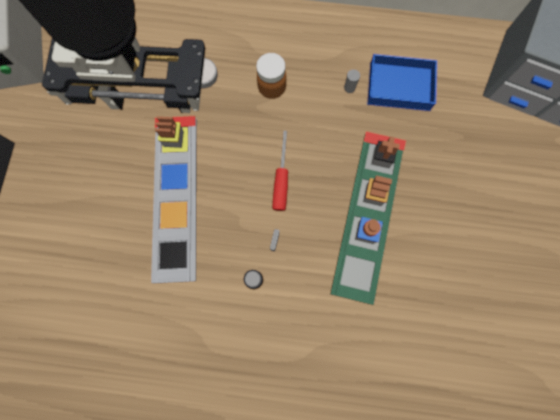

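The top picture shows cross, step and round standing in their pockets at (385,152), (378,190) and (371,231). The comb is square to the jaws at (276,215). I grip it.

```bash
python3 -m inch '0 0 .03 0 0 0 1;0 0 .03 0 0 0 1;0 0 .03 0 0 0 1;0 0 .02 0 0 0 1;0 0 .0065 0 0 0 1;0 0 0 0 0 0 1;0 0 0 0 0 0 1;0 0 0 0 0 0 0;0 0 0 0 0 0 0;0 0 0 0 0 0 0;0 0 0 0 0 0 0;0 0 0 0 0 0 0;0 0 0 0 0 0 0;0 0 0 0 0 0 0;0 0 0 0 0 0 0;0 0 0 0 0 0 0;0 0 0 0 0 0 0;0 0 0 0 0 0 0;0 0 0 0 0 0 0' 30
```

```text
time_s: 33.73
tcp_pos: [0.6472, 0.196, 0.0208]
eef_rot: [-180.0, -0.0, 4.0]
contact_force: [0.4, 0.8, -0.6]
gripper_width: 0.0337
```

```bash
python3 -m inch '0 0 -.02 0 0 0 0;0 0 -.03 0 0 0 0;0 0 -.04 0 0 0 0;0 0 -.03 0 0 0 0;0 0 0 0 0 0 0;0 0 0 0 0 0 0;0 0 0 0 0 0 0'; python3 -m inch '-.0225 .0335 0 0 0 0 0;-.0225 .0335 0 0 0 0 0;-.0225 .0335 0 0 0 0 0;-.0225 .0335 0 0 0 0 0;-.0225 .0335 0 0 0 0 0;-.0225 .0335 0 0 0 0 0;-.0225 .0335 0 0 0 0 0;-.0225 .0335 0 0 0 0 0;-.0225 .0335 0 0 0 0 0;-.0225 .0335 0 0 0 0 0;0 0 0 0 0 .096 0;0 0 0 0 0 .096 0;0 0 0 0 0 0 0;0 0 0 0 0 0 0;0 0 0 0 0 0 0;0 0 0 0 0 0 0'
python3 - <<'E'
from ov import *
p=r.camera_params("wrist");im=r.capture("wrist")[:,:,::-1].copy()
s=r.get_state();print(s["tcp_pos"],s["eef_rot"])
yaw=np.radians(-7.04)
it=[(c,yaw,(.025,.025),.014,(255,0,255)) for c in ((.5855,-.1711),(.516,-.1625),(.4465,-.154))]
draw(im,p,it,"pics/o11.png",(200,100,360,260),3.7)
E
```

```text
time_s: 34.32
tcp_pos: [0.6461, 0.1956, 0.1397]
eef_rot: [180.0, 0.1, 3.9]
contact_force: [-0.2, -0.1, -3.4]
gripper_width: 0.0338
time_s: 35.65
tcp_pos: [0.4458, -0.1534, 0.1403]
eef_rot: [180.0, 0.1, -6.9]
contact_force: [-0.8, -0.0, -3.1]
gripper_width: 0.034
[ 0.44586228 -0.1534269   0.14043341] [ 1.79993551e+02  5.12757224e-02 -6.88871815e+00]
```

View pics/o11.png

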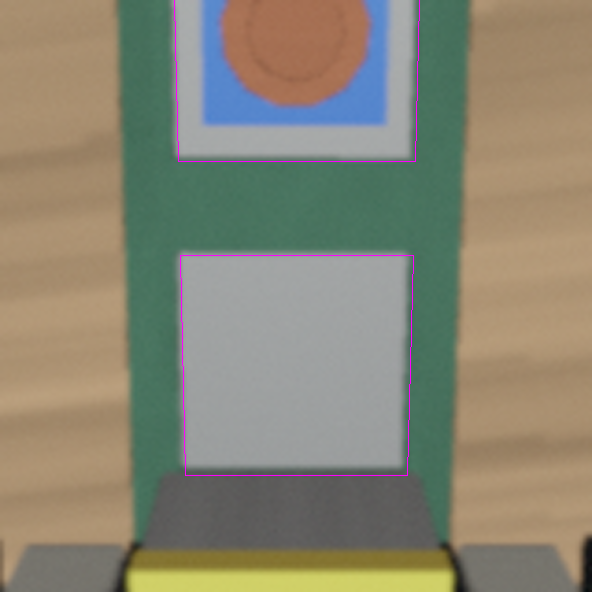

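```bash
python3 -m inch '.002 .0006 .03 0 0 0 0;0 0 .03 0 0 0 0;0 0 .03 0 0 0 0;0 0 .02 0 0 0 0;0 0 .008 0 0 0 0;0 0 0 0 0 0 0;0 0 0 0 0 0 0;0 0 0 0 0 0 0;0 0 0 0 0 0 0'; python3 -m inch '0 0 .003 0 0 0 0;0 0 0 0 0 0 0;0 0 0 0 0 0 0;0 0 0 0 0 0 0'
```

```text
time_s: 36.45
tcp_pos: [0.4491, -0.1546, 0.0243]
eef_rot: [-180.0, -0.2, -7.0]
contact_force: [-0.1, 0.3, -2.7]
gripper_width: 0.0335
time_s: 36.78
tcp_pos: [0.4479, -0.1547, 0.0201]
eef_rot: [-180.0, -0.0, -7.0]
contact_force: [0.7, -0.4, -3.5]
gripper_width: 0.0337
```

```bash
python3 -m inch '0 0 .0015 0 0 0 0;0 0 .0007 0 0 0 0;0 0 .0005 0 0 0 0;0 0 0 0 0 0 0'
```

```text
time_s: 37.12
tcp_pos: [0.4479, -0.1547, 0.0177]
eef_rot: [180.0, -0.0, -7.0]
contact_force: [-2.6, 1.7, 7.3]
gripper_width: 0.034
```

Release, rise, and back off along −y side away from the pieces for a check.

```bash
python3 -m inch '0 0 0 0 0 0 1;0 0 0 0 0 0 1;0 0 0 0 0 0 1;0 0 0 0 0 0 1;0 0 0 0 0 0 1;0 0 -.01 0 0 0 1;0 0 -.03 0 0 0 1;0 0 -.04 0 0 0 1;0 0 -.04 0 0 0 1;0 0 -.04 0 0 0 1;0 0 -.03 0 0 0 1;.03 -.02 0 0 0 0 1;.03 -.02 0 0 0 0 1;.03 -.02 0 0 0 0 1;.03 -.02 0 0 0 0 1;0 0 0 0 0 0 1;0 0 0 0 0 0 1;0 0 0 0 0 0 1;0 0 0 0 0 0 1'
python3 - <<'E'
from ov import *
p=r.camera_params("wrist");im=r.capture("wrist")[:,:,::-1].copy();cv2.imwrite("pics/w12.png",im)
q=r.camera_params("top");t=r.capture("top")[:,:,::-1].copy()
s=r.capture("scene")[:,:,::-1].copy();ps=r.camera_params("scene")
yaw=np.radians(-7.04);it=[]
for c in ((.655,-.1797),(.5855,-.1711),(.516,-.1625),(.4465,-.154)):
    it+=[(c,yaw,(.025,.025),.014,(255,0,255)),(c,yaw,(.017,.017),.044,(0,255,0))]
draw(t,q,it,"pics/a.png",(320,120,420,310),3);draw(s,ps,it,"pics/b.png",(110,130,270,270),3)
a,b=cv2.imread("pics/a.png"),cv2.imread("pics/b.png")
b=cv2.copyMakeBorder(b,0,a.shape[0]-b.shape[0],0,0,0);cv2.imwrite("pics/o12f.png",np.hstack([a,b])[:, :800])
E
```

```text
time_s: 38.7
tcp_pos: [0.576, -0.0903, 0.207]
eef_rot: [180.0, 0.0, -7.0]
contact_force: [0.4, -0.7, -0.7]
gripper_width: 0.0878
```

View pics/o12f.png

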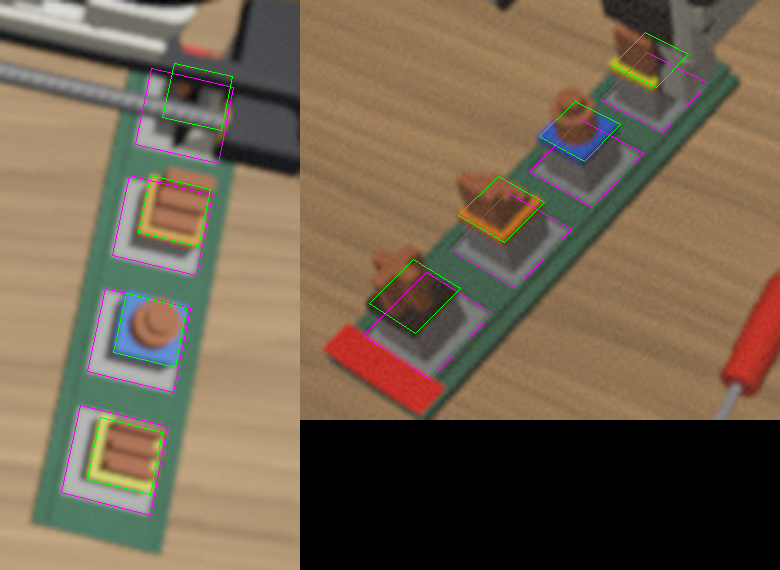

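View pics/w12.png

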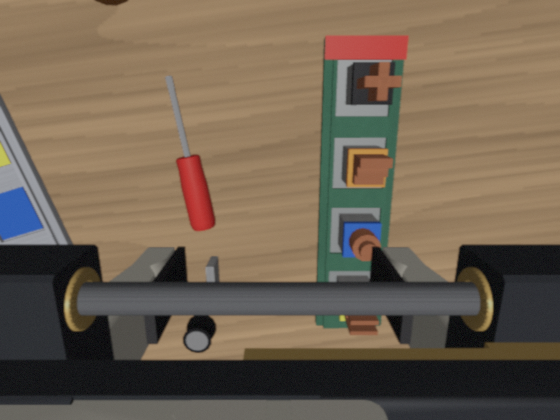

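The top, scene and wrist pictures all show the four electrodes upright. Their tops match the pocket-centred outlines (green) to within about 2 mm, and the arm is clear, so I hand in.

```bash
python3 -c "
from plant import r
print(r.get_state()['time_s'],r.get_state()['qd'].round(2));print(r.close_job())"
```

```text
38.85 [ 0.05  0.04  0.14  0.07 -0.09 -0.08]
the job is handed in; nothing more can be done
None
```

All four electrodes now stand in the magazine in reverse order. From the magazine's red end they are cross, step, round and comb. I handed the job in at 38.9 s of the 112 s allowed; the hand-in reports no verdict.

- **Grasp mended:** the first grip on the cross closed too late and too high. I set it back on its pad, gripped it again lower on the holder, and then moved it.
- **Placing:** I lowered each electrode until the wrist felt the pocket floor (contact forces up to about 11 N), then let go. The round electrode sat about 3.5 mm off centre in the jaws, and I corrected for that before lowering it.
- **Last checks:** with the gripper open and the arm clear, the top, scene and wrist pictures showed all four upright. The holder tops that could be checked lay within about 2 mm of their pocket centres. In the last top picture the gripper partly hid the cross, but the scene and wrist pictures show it clearly. None of the final checks failed or disagreed.

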